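# Hold the spring clip open over the colour card

## Robot

A 7-joint arm with a two-finger parallel gripper is mounted at the origin on a cart in front of the work surface, level with it; the furniture and walls round the work are solid. World frame = base frame: x ahead of the robot, y to its left, z up, the work surface at z = 0. Lengths are in m, angles in degrees, forces in N, time in s.
With the tool pointing down it reaches from about 0.425 to 0.875 m from the base axis. Payload 4.7 kg.
Tool frame: the origin (TCP) lies at the very end of the fingers, on their centre line; the grasp point (between the pads) lies 19 mm behind it; z points along the fingers, y is the line along which they close (so a half turn about z gives the same grasp; the last joint's range is limited). The gripper opens to 87 mm and grips with 3 to 60 N. Pads are 19 mm wide; open, the fingers measure 117 mm over their backs; the gripper's body (75 mm by 190 mm) begins 51 mm behind the grasp point.
Start: joints at [74.949, 18.392, -4.016, 83.108, 1.295, 78.541, -3.26], TCP at [0.178, -0.625, 0.223] pointing down, gripper open.
Joint ranges: [-163.93, 163.93], [-17.29, 119.83], [-79.2, 71.16], [3.27, 140.29], [-89.18, 269.18], [5.43, 117.66], [-154.24, 154.24]. Speed limits (degrees/s): [147.25, 147.25, 180, 180, 180, 180, 180].

## Interface

Orientations are given as [roll, pitch, yaw] about the fixed x, y, z axes, in that order (R = Rz(yaw) Ry(pitch) Rx(roll)).
In Python, from cell import get_obs, read_camera, sign_off, silhouettes gives the robot as it stands.
- The arm moves only by the tool play_rows, never from a script. Its argument "steps" is a list that holds one entry, the list of rows, each a list of 7 numbers: the shift along the tool's x, y, z in m, then the turn, a rotation vector about the tool's x, y, z in rad, then the finger opening in m, from 0 to 0.087. A call has 1 to 12 rows; each row shifts and turns the commanded pose from where the row before left it, along the tool's axes as they then stand; what a row does not reach is not made up. A row lasts 1/10 s, in which the tool goes at most 50 mm and 8.59 degrees, less where a joint would pass 70% of its speed; a pose out of reach is approached as far as the arm can. A call is refused whole if a number of a shift passes 0.05 or a number of a turn 0.15, either way. A call with a gripper value outside its range is refused whole. The fingers move at their own pace and stop on an object; "force" is the grip in N (left out, the last holds). Time passes only in rows, so rows that do not move let the fingers close. It gives the time, the measured TCP pose, the force, the opening and the grip force at its end, in the units of the state.
- get_obs(): the state, without advancing time (a new reading comes with each control period).
- read_camera(name): name is "side" or "top" or "wrist"; returns a dict with "frame" (400x640x3 uint8, red, green, blue), "intrinsics" (3x3 intrinsics, pixels), "k1" (the pictures are not rectified: a ray, as slopes to the right and down, at radius r is drawn at 1 + k1 r^2 times it, then the intrinsics apply), "view" (4x4, takes a point from world to camera coordinates). Camera axes: x right, y up, looking along -z (the intrinsics and any distortion apply to the point x, -y, -z); pixel columns grow to the right and rows downward; lengths in m; the calibration is good to about 2 mm. A picture is of the moment at which its call begins. There is no depth.
- sign_off(): hands the job in; it is judged then, once.
Trained networks look in the newest picture that a camera, given by its name, has taken for a name from the list of things; names that differ only in an ending like _2 or _b are one class to them, and where a whole thing is asked for, a point or a joint stands for the part that bears it (a point fixed in the world has none). Each returns a list of dicts, best first, with "p" (0 to 1); they miss things now and then, are a little off and sometimes report something else, mostly with a low value. They report only what shows in the picture. A call takes as long as a camera call.
- silhouettes(camera, name): "pixels" (400x640 bool, what is visible of it) and "extent" ([left, top, right, bottom] in pixels, round what is visible of it).
The state is a dict: "time_s": time; "qpos": joint angles; "joint_velocities": joint speeds; "effort": joint torques, N m; "tool_pos": TCP position; "tool_rot": TCP orientation; "force": force on the tool from outside, world axes, zero at the start; "wrist_torque": the same for the moment, N m; "grip_width": finger opening in m; "grasp_force": force on a finger pad.
Only numpy, scipy, OpenCV 4.12 (cv2) and the standard library are available. Lean on these libraries where they do the work, as an engineer would, in place of code of your own. Each camera call takes 0.05 s, during which the arm holds its last target. There are 200 camera calls.

## Task

A find label is about to be slipped against the colour card that stands upright on the copy stand. Lift the lid off the clip box by its knob and set it down (no dropping), right way up, on the copy stand's top, clear of the box and of the card's stand; then squeeze the handles of the spring clip in the box, lift it out and bring it down over the middle of the card's top edge. Finish while still holding the clip wide open there, with one jaw on each side of the card, its tips roughly 15 mm below the card's top edge and the clip touching neither card nor stand; do not push the card stand, and leave everything else where it is.

Things in the scene. Friction and masses are not known exactly. Their poses are not given: they have to be found in the camera images.
- clip_box: base of the clip box: shallow grey rectangular tray, 112 (x) by 100 (y) mm, outer walls 25 mm high with a locating lip inside them up to 31 mm; heavy (1.2 kg). Origin at the centre of its underside. An upright metal rib, 4 mm thick (in x), 56 mm long (in y), its top edge 22 mm above the origin, stands in the middle of the tray; the clip is stored biting this rib from above.
- lid: loose lid of the clip box: white inverted box 112 (x) by 100 (y) by 72 mm high, 4 mm walls, open below, with a black round knob on top; 0.14 kg (may vary). It only rests on the tray's outer walls, its lower rim 25 mm above the box's underside. Origin at the centre of its lower rim, z up. It must rise 60 mm straight up to clear the clip inside.
- lid_knob (a point): middle of the gripping height of the lid's knob, 20 mm above the lid's flat top (92 mm above the lid's lower rim). The knob is round, 26 mm across from 17 to 30 mm above the flat top, with a 22 mm stem below.
- clip: bare steel spring clip, 0.085 kg. Origin on the pivot; at rest z points up out of the two handles, y along the pivot, x across the jaws from jaw b to jaw a (squeeze the handles along x). Handle tops are 40 mm above the pivot, 28 mm wide in y. Stored over the box's middle (within 3 mm in y), biting the rib, pivot 37 mm above the box's underside, x along the box's x; hidden until the lid is off.
- clip_open (a joint): opening angle of the clip, rad: 0 as it bites the rib (handles splayed, 44 mm over their tops), 0.6 squeezed to its stop (handles parallel, 19 mm over both; jaws gape about 22 mm). The spring closes it; squeezing near the handles' tops takes about 5 N to start and 10 N at the stop.
- jaw_a (a point): inner tip of jaw a, 32 mm below the pivot, middle of the jaw's 40 mm width. Squeezed evenly, each half turns half of the opening
- jaw_b (a point): inner tip of jaw b (the half that turns about the pivot), 32 mm below the pivot, middle of the jaw's width
- card_stand: weighted flat stand, 85 (x) by 150 (y) by 12 mm, with two low rails (to 26 mm height) that hold the colour card upright on its long edge. Origin at the centre of the underside. The card's mid-plane is the stand's x = 0 plane: 9 mm thick in x, 130 mm long in y, standing from 12 to 74 mm above the underside. Loose, 0.8 kg.
- card_top (a point): middle of the colour card's top edge, 74 mm above the stand's underside; axes as the stand. (The copy stand's top, z = 0, spans x 0.2 to 0.85, y -0.12 to 0.38; it is always free for the lid within 80 mm of x 0.40, y 0.12.)
- vial: bystander, leave alone: sample vial, 25 mm across, 55 mm tall; origin under its middle
- weight: bystander, leave alone: brass check weight, 32 mm across, 30 mm tall; origin under its middle
- small_tape: bystander, leave alone: dark tape roll, 55 mm across, 19 mm high; origin under its middle
- glue_bottle: bystander, leave alone: glue bottle, 39 mm across, 118 mm tall; origin under its middle
- label_pack: bystander, leave alone: banded pack of label cards, 57x85x13 mm; origin under its middle
- marker: bystander, leave alone: felt marker lying flat, 133 mm long, 18 mm thick; origin under its middle
- loupe: bystander, leave alone: folding loupe, 38x82x15 mm; origin under its middle
- scale_bar: bystander, leave alone: photo scale bar lying flat, 15x150x9 mm; origin under its middle

How it is judged (in metres and radians):
On the way, in this order (a step that is already met when the one before it is completed fails the run):
1. the lid stands right way up on the copy stand's top, let go, clear of the box and of the card's stand (height (world z) of lid between -0.006 and 0.006 m and angle between lid's own z axis and vertical below 0.1 rad and horizontal distance between lid and clip_box above 0.1 m and contact force between lid and clip_box below 0.3 N and contact force between lid and card_stand below 0.3 N and contact force between lid and the fingers below 0.3 N and linear speed of lid below 0.02 m/s), for 0.2 s.
2. the clip is squeezed open in the fingers and lifted out of the box (value of joint clip_open above 0.4 rad and contact force between clip and the fingers above 2 N and height (world z) of clip above 0.1 m and contact force between clip and clip_box below 0.3 N), for 0.2 s.
At the end, for the whole second after the job is handed in: Clip held still, open over 0.4 rad, touching nothing but the fingers; a jaw tip each side of the card, 1.5 mm or more off its faces, 7 to 36 mm below its top edge, within 22 mm of its middle. Lid upright, let go, on the copy stand, over 100 mm from the box's middle. Card stand moved under 15 mm (all of step 1 and value of joint clip_open above 0.4 rad and contact force between clip and the fingers above 2 N and ((x of jaw_a in the frame of card_stand between 0.006 and 0.022 m and x of jaw_b in the frame of card_stand between -0.022 and -0.006 m) or (x of jaw_b in the frame of card_stand between 0.006 and 0.022 m and x of jaw_a in the frame of card_stand between -0.022 and -0.006 m)) and z of jaw_a in the frame of card_stand between 0.038 and 0.067 m and y of jaw_a in the frame of card_stand between -0.022 and 0.022 m and z of jaw_b in the frame of card_stand between 0.038 and 0.067 m and y of jaw_b in the frame of card_stand between -0.022 and 0.022 m and contact force between clip and card_stand below 0.3 N and contact force between clip and lid below 0.3 N and linear speed of clip below 0.03 m/s and distance of card_stand from where it was at the start of the episode below 0.015 m and angle between card_stand's own z axis and vertical below 0.1 rad); the arm keeps its last pose, push and grip.
It fails at once if the lid is let go in the air, over 30 mm above the copy stand (height (world z) of lid above 0.03 m and horizontal distance between lid and clip_box above 0.03 m and contact force between lid and the fingers below 0.01 N and contact force between lid and clip_box below 0.01 N).
It fails at once if the card stand is pushed more than 15 mm (distance of card_stand from where it was at the start of the episode above 0.015 m).
It fails at once if the clip box is pushed more than 40 mm (distance of clip_box from where it was at the start of the episode above 0.04 m).
It fails at once if a bystander is moved more than 20 mm (distance of any of vial, weight, small_tape, glue_bottle, label_pack, marker, loupe, scale_bar from where it was at the start of the episode above 0.02 m).
It also fails if it takes over 51 s, if anything falls off the work surface, if the arm or the gripper's body presses on something with over 40 N, if the wrist force passes 120 N, or if a joint passes its speed limit or range.

## Working session

There is one attempt and no reset: what is moved stays moved. The work goes in short steps, Python scripts to look and compute and a tool call to move; the robot and the scene stay as the last step left them, time stands still between calls to the robot, and variables do not carry over. Pictures are saved under pics/ and viewed, at most 10 in all, crops included, and the job is handed in when it is done.

Besides the shell and the picture viewer there is one more tool, called after "Call:" as name(argument=value, ...), one argument or row to a line, values as JSON. play_rows: Moves the arm, as the interface text tells. Its arguments: {"type":"object","properties":{"steps":{"type":"array","items":{"type":"array","items":{"type":"array","items":{"type":"number"}}}},"force":{"type":"number"}},"required":["steps"]}

```bash
mkdir -p pics; ls
cat > h.py <<'E'
import numpy as np, cv2
from cell import get_obs, read_camera, sign_off, silhouettes
from scipy.spatial.transform import Rotation as R
def ray(c,u,v):
    K=c["intrinsics"];k1=c["k1"]
    d=np.array([(u-K[0][2])/K[0][0],(v-K[1][2])/K[1][1]]);s=d.copy()
    for _ in range(20): s=d/(1+k1*(s@s))
    V=np.array(c["view"]);Rw=V[:3,:3];o=-Rw.T@V[:3,3]
    return o,Rw.T@np.array([s[0],-s[1],-1.])
def at_z(c,u,v,z):
    o,d=ray(c,u,v);return o+d*(z-o[2])/d[2]
def proj(c,P):
    V=np.array(c["view"]);p=(V[:3,:3]@np.atleast_2d(P).T).T+V[:3,3]
    s=np.c_[p[:,0]/-p[:,2],-p[:,1]/-p[:,2]];s=s*(1+c["k1"]*(s**2).sum(1,keepdims=True))
    K=np.array(c["intrinsics"]);return np.c_[s[:,0]*K[0,0]+K[0,2],s[:,1]*K[1,1]+K[1,2]]
def save(c,n): cv2.imwrite("pics/"+n,cv2.cvtColor(c["frame"],cv2.COLOR_RGB2BGR))
E
python3 - <<'E'
from h import *
np.set_printoptions(precision=3,suppress=True)
print(get_obs())
for n in("top","side"):
    c=read_camera(n);save(c,n+"0.png");print(n,ray(c,320,200),c["k1"])
    for t in "clip_box lid card_stand vial weight small_tape glue_bottle label_pack marker loupe scale_bar".split():
        for r in silhouettes(n,t)[:1]:
            m=r["pixels"];v,u=np.nonzero(m);print(t,round(r["p"],2),r["extent"],at_z(c,u.mean(),v.mean(),0.02)[:2])
E
```

```text
pics
{'time_s': 0.0, 'qpos': array([74.947, 18.439, -4.015, 83.173,  1.293, 78.54 , -3.259]), 'joint_velocities': array([ 0.043, -0.039, -0.025, -0.05 ,  0.007,  0.14 ,  0.023]), 'effort': array([  0.   , -49.13 ,  -0.404, -31.253,  -0.064,   0.044,   0.   ]), 'tool_pos': array([ 0.177, -0.625,  0.221]), 'tool_rot': array([-179.893,    0.004,   15.863]), 'force': array([-0.469,  0.797, -0.99 ]), 'wrist_torque': array([0.026, 0.014, 0.036]), 'grasp_force': 0.0, 'grip_width': 0.08727390269965993}
top (array([0.433, 0.129, 1.178]), array([ 0.069, -0.01 , -0.998])) -0.08508258944427649
lid 0.58 [357.8, 138.8, 411.3, 199.9] [ 0.585 -0.031]
card_stand 0.75 [227.2, 135.6, 298.1, 182.9] [0.615 0.256]
vial 0.67 [358.2, 141.2, 408.9, 201.6] [ 0.584 -0.031]
weight 0.63 [314.6, 179.7, 326.7, 193.1] [0.545 0.117]
small_tape 0.6 [249.7, 86.2, 270.4, 110.1] [0.754 0.258]
glue_bottle 0.66 [319.6, 156.6, 326.7, 170.2] [0.601 0.117]
label_pack 0.84 [315.7, 79.8, 354.7, 108.1] [0.775 0.079]
marker 0.82 [370.1, 251.0, 422.9, 257.7] [ 0.387 -0.06 ]
loupe 0.96 [244.1, 294.1, 287.0, 313.1] [0.273 0.249]
scale_bar 0.65 [360.3, 81.0, 423.6, 91.0] [ 0.784 -0.052]
side (array([ 0.127, -0.578,  0.786]), array([ 0.386,  0.635, -0.669])) 0.012460577693364411
clip_box 0.73 [333.9, 239.6, 401.2, 276.6] [ 0.552 -0.058]
lid 0.82 [334.9, 194.6, 405.8, 268.4] [0.605 0.009]
card_stand 0.9 [284.8, 138.0, 348.2, 195.8] [0.617 0.255]
vial 0.52 [334.7, 189.9, 344.9, 211.2] [0.609 0.131]
weight 0.74 [310.5, 202.5, 325.7, 223.3] [0.542 0.111]
small_tape 0.54 [349.5, 146.0, 366.7, 162.2] [0.748 0.249]
glue_bottle 0.62 [378.4, 133.3, 395.8, 175.8] [0.806 0.202]
label_pack 0.66 [387.0, 176.0, 429.7, 202.6] [0.767 0.067]
marker 0.94 [276.0, 276.4, 317.6, 324.3] [ 0.382 -0.068]
loupe 0.7 [170.7, 212.8, 195.7, 239.3] [0.267 0.242]
scale_bar 0.64 [429.6, 200.3, 471.9, 244.4] [ 0.776 -0.071]
```

View pics/top0.png

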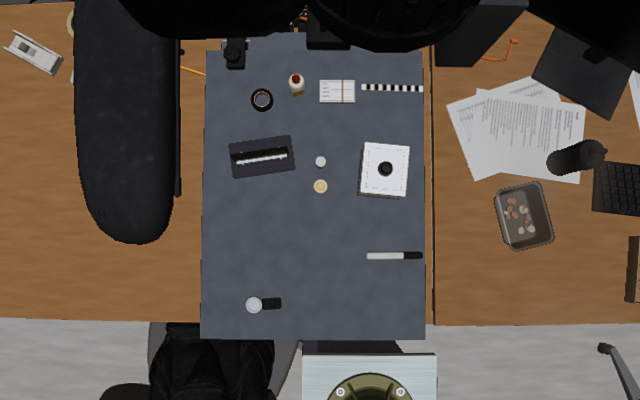

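View pics/side0.png

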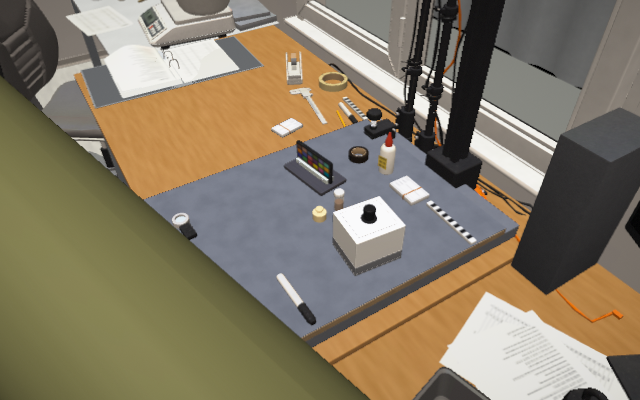

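Top view: the white lid with its black knob is at (385,169), the card stand at (261,157), the vial at (320,161) and the weight at (320,186). The side view agrees. The lid spot near (0.44, 0.14) is free.

```bash
cat >> h.py <<'E'
def shift(target,yaw=None):
    o=get_obs();M=R.from_euler("xyz",o["tool_rot"],degrees=True)
    w=np.array(target)-o["tool_pos"]
    # target orientation: tool down with yaw
    out=[M.inv().apply(w).round(4)]
    if yaw is not None:
        T=R.from_euler("xyz",[180,0,yaw],degrees=True)
        out.append((M.inv()*T).as_rotvec().round(4))
    return o["tool_pos"].round(4),o["tool_rot"].round(2),out
E
python3 - <<'E'
from h import *
np.set_printoptions(precision=4,suppress=True)
for n in("top","side"):
    c=read_camera(n);f=c["frame"].astype(int)
    # lid top face
    l=[r for r in silhouettes(n,"lid")][0];m=l["pixels"]
    if n=="top":
        g=f.min(2)>205; m2=(m&g).astype(np.uint8)
        k=cv2.morphologyEx(m2,cv2.MORPH_CLOSE,np.ones((19,19)))
        v,u=np.nonzero(k)
        P=np.array([at_z(c,a,b,.097)[:2] for a,b in zip(u,v)],np.float32)
        print("lid top rect",cv2.minAreaRect(P))
    kn=silhouettes(n,"lid_knob")
    # knob dark inside
    hull=cv2.morphologyEx(m.astype(np.uint8),cv2.MORPH_CLOSE,np.ones((19,19)))>0
    d=(f.max(2)<70)&hull
    x0,y0,x1,y1=map(int,l["extent"]); mm=np.zeros_like(d);mm[y0:y0+(45 if n=="top" else 35),x0+8:x1-8]=1;d&=mm>0
    v,u=np.nonzero(d);print(n,"knob px",u.mean(),v.mean(),d.sum(),at_z(c,u.mean(),v.mean(),.122 if n=="top" else .115))
    s=silhouettes(n,"card_stand")[0]["pixels"];v,u=np.nonzero(s)
    P=np.array([at_z(c,a,b,.012)[:2] for a,b in zip(u,v)],np.float32);print("stand",cv2.minAreaRect(P))
    # white card top edge
    if n=="top":
        w=(f.min(2)>130)&s;v,u=np.nonzero(w);P=np.array([at_z(c,a,b,.05)[:2] for a,b in zip(u,v)],np.float32);print("white",len(u),cv2.minAreaRect(P))
    for r in kn[:2]: print("knob net",r["p"],r["extent"])
print(shift([.58,-.03,.22],None))
E
```

```text
lid top rect ((0.5782676339149475, -0.023383770138025284), (0.09663504362106323, 0.10884172469377518), 84.60223388671875)
top knob px 384.77777777777777 168.26143790849673 153 [ 0.5754 -0.0204  0.122 ]
stand ((0.6169381737709045, 0.2553659677505493), (0.08838076144456863, 0.15355344116687775), 7.643176555633545)
white 142 ((0.6045481562614441, 0.25229892134666443), (0.008616248145699501, 0.11443085968494415), 8.796069145202637)
knob net 0.64 [355.9, 141.6, 408.0, 198.5]
side knob px 368.8357487922705 214.04830917874395 207 [ 0.575 -0.028  0.115]
stand ((0.619551420211792, 0.28455856442451477), (0.10740111023187637, 0.2174927145242691), 8.497157096862793)
knob net 0.83 [329.3, 197.0, 406.8, 268.7]
(array([ 0.1776, -0.6253,  0.2226]), array([180.  ,   0.  ,  15.86]), [array([ 0.5497, -0.4626,  0.0026])])
```

Call:
play_rows(
  steps=[
    [[0.037, -0.032, -0.002, 0, 0, -0.086, 0.087], [0.04, -0.029, -0.002, 0, 0, -0.086, 0.087], [0.042, -0.025, -0.002, 0, 0, -0.086, 0.087], [0.044, -0.021, -0.002, 0, 0, -0.086, 0.087], [0.046, -0.017, -0.002, 0, 0, -0.086, 0.087], [0.047, -0.013, -0.002, 0, 0, -0.086, 0.087], [0.048, -0.009, 0, 0, 0, -0.086, 0.087], [0.049, -0.005, 0, 0, 0, -0.086, 0.087], [0.049, -0.001, 0, 0, 0, -0.086, 0.087], [0.049, 0.003, 0, 0, 0, -0.086, 0.087], [0.049, 0.007, 0, 0, 0, -0.086, 0.087], [0.048, 0.011, 0, 0, 0, -0.086, 0.087]],
  ],
)

```text
time_s: 2.8
tool_pos: [0.5038, -0.133, 0.235]
tool_rot: [179.9, 0.0, 75.2]
force: [0.5, -0.2, -0.2]
grip_width: 0.0875
grasp_force: 0.0
```

Run:
```python
from h import *
print(shift([.577,-.023,.22],84.6)); print(get_obs()["qpos"].round(1))
```

```text
(array([ 0.5038, -0.133 ,  0.235 ]), array([1.7993e+02, 4.0000e-02, 7.5170e+01]), [array([0.1251, 0.0426, 0.015 ]), array([ 0.0011,  0.0008, -0.1645])])
[ 44.8   4.  -34.2  99.3   2.4  77.3  -4.8]
```

Call:
play_rows(
  steps=[
    [[0.042, 0.012, 0, 0, 0, -0.082, 0.087], [0.042, 0.015, 0, 0, 0, -0.082, 0.087], [0.041, 0.018, 0.015, 0, 0, 0, 0.087], [0, 0, 0, 0, 0, 0, 0.087], [0, 0, 0, 0, 0, 0, 0.087]],
  ],
)

```text
time_s: 3.3
tool_pos: [0.5694, -0.0182, 0.219]
tool_rot: [-179.9, -0.0, 84.6]
force: [0.1, -1.6, -0.5]
grip_width: 0.0869
grasp_force: 0.0
```

Run:
```python
from h import *
np.set_printoptions(precision=4,suppress=True)
o=get_obs();print(o["tool_pos"],o["tool_rot"])
c=read_camera("wrist");save(c,"w1.png")
print(proj(c,[[.577,-.023,.127],[.577,-.023,.097]]))
for t in("lid","lid_knob"):
    for r in silhouettes("wrist",t)[:2]: print(t,r["p"],r["extent"],r["pixels"].sum())
```

```text
[ 0.5694 -0.0182  0.219 ] [-179.9278   -0.0187   84.5594]
[[329.1707 207.9557]
 [328.3673 197.8856]]
lid 0.84 [272.8, 134.2, 388.6, 248.8] 12010
lid_knob 0.62 [272.0, 137.8, 392.0, 242.7] 11981
```

View pics/w1.png

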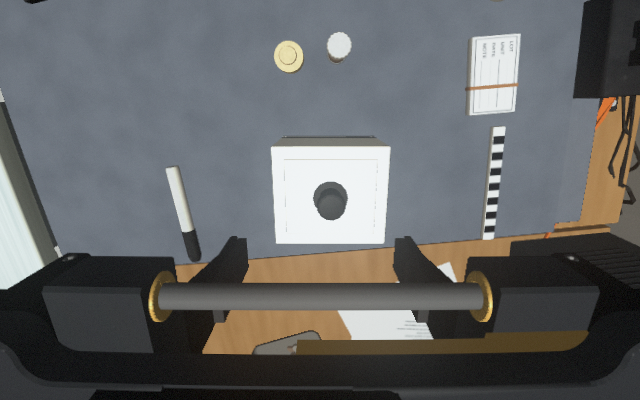

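Wrist view: the lid top spans (272–389, 147–243), square with the tool, and the knob is at (330,207) where I predicted (329,208). The estimate holds, so I descend.

Call:
play_rows(
  force=25,
  steps=[
    [[-0.004, 0.008, 0.039, 0, 0, 0, 0.087], [0, 0, 0.039, 0, 0, 0, 0.087], [0, 0, 0.039, 0, 0, 0, 0.087], [0, 0, 0, 0, 0, 0, 0.087], [0, 0, 0, 0, 0, 0, 0.06], [0, 0, 0, 0, 0, 0, 0.02], [0, 0, 0, 0, 0, 0, 0.015], [0, 0, 0, 0, 0, 0, 0.015], [0, 0, 0, 0, 0, 0, 0.015]],
  ],
)

```text
time_s: 4.35
tool_pos: [0.5774, -0.0244, 0.103]
tool_rot: [180.0, 0.0, 84.4]
force: [-0.5, -0.0, 0.4]
grip_width: 0.0548
grasp_force: 0.0
```

Call:
play_rows(
  steps=[
    [[0, 0, 0, 0, 0, 0, 0.015], [0, 0, 0, 0, 0, 0, 0.015], [0, 0, 0, 0, 0, 0, 0.015], [0, 0, 0, 0, 0, 0, 0.015], [0, 0, 0, 0, 0, 0, 0.015], [0, 0, 0, 0, 0, 0, 0.015]],
  ],
)

```text
time_s: 4.95
tool_pos: [0.5773, -0.0243, 0.1026]
tool_rot: [180.0, 0.0, 84.4]
force: [1.5, 0.1, -0.2]
grip_width: 0.0248
grasp_force: 25.0
```

Call:
play_rows(
  steps=[
    [[0, 0, -0.015, 0, 0, 0, 0.015], [0, 0, -0.03, 0, 0, 0, 0.015], [0, 0, -0.03, 0, 0, 0, 0.015], [0, 0, -0.025, 0, 0, 0, 0.015], [0.015, -0.015, 0, 0, 0, 0, 0.015], [0.025, -0.026, 0, 0, 0, 0, 0.015], [0.03, -0.031, 0, 0, 0, 0, 0.015], [0.03, -0.031, 0, 0, 0, 0, 0.015], [0.03, -0.031, 0, 0, 0, 0, 0.015], [0.019, -0.018, 0, 0, 0, 0, 0.015], [0, 0, 0.02, 0, 0, 0, 0.015], [0, 0, 0.03, 0, 0, 0, 0.015]],
  ],
)

```text
time_s: 6.15
tool_pos: [0.4415, 0.1402, 0.1546]
tool_rot: [179.7, 0.1, 84.5]
force: [1.9, -0.4, -2.3]
grip_width: 0.0248
grasp_force: 25.0
```

Run:
```python
from h import *
np.set_printoptions(precision=4,suppress=True)
print(shift([.44,.14,.0776],84.4))
c=read_camera("side");save(c,"s1.png")
s=silhouettes("side","clip_box");print([ (r["p"],r["extent"]) for r in s[:1]])
```

```text
(array([0.4415, 0.1402, 0.1546]), array([179.66,   0.05,  84.52]), [array([-0.0003, -0.002 ,  0.077 ]), array([0.0059, 0.0009, 0.0022])])
[(0.71, [332.9, 223.6, 402.9, 277.0])]
```

View pics/s1.png

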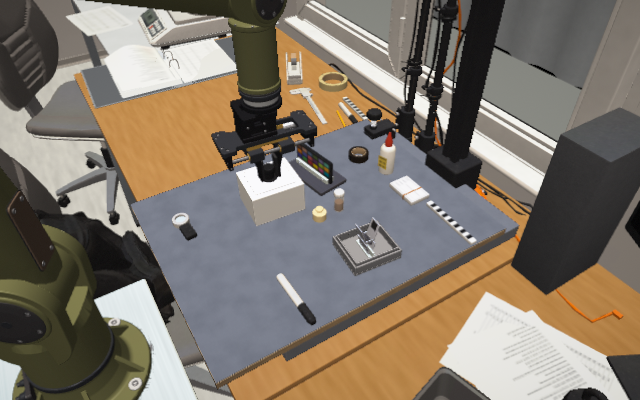

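Side view: the lid hangs level at (270,195), clear of the weight at (319,213) and the card stand at (320,170). The clip shows in the open box at (370,235). I lower the lid.

Call:
play_rows(
  steps=[
    [[0, 0, 0.03, 0, 0, 0, 0.015], [0, 0, 0.03, 0, 0, 0, 0.015], [0, 0, 0.01, 0, 0, 0, 0.015], [0, 0, 0.004, 0, 0, 0, 0.015], [0, 0, 0.002, 0, 0, 0, 0.015], [0, 0, 0.001, 0, 0, 0, 0.015], [0, 0, 0, 0, 0, 0, 0.015]],
  ],
)

```text
time_s: 6.95
tool_pos: [0.4421, 0.1391, 0.0771]
tool_rot: [179.8, -0.0, 84.4]
force: [0.3, -0.8, 4.2]
grip_width: 0.0248
grasp_force: 25.0
```

Call:
play_rows(
  steps=[
    [[0, 0, 0, 0, 0, 0, 0.06], [0, 0, 0, 0, 0, 0, 0.06], [0, 0, 0, 0, 0, 0, 0.06], [0, 0, 0, 0, 0, 0, 0.06], [0, 0, 0, 0, 0, 0, 0.06], [0, 0, -0.02, 0, 0, 0, 0.06], [0, 0, -0.04, 0, 0, 0, 0.06], [0, 0, -0.045, 0, 0, 0, 0.06], [0, 0, -0.035, 0, 0, 0, 0.065]],
  ],
)

```text
time_s: 7.85
tool_pos: [0.4407, 0.1393, 0.2178]
tool_rot: [179.9, -0.0, 84.4]
force: [0.8, -0.0, 0.2]
grip_width: 0.0622
grasp_force: 0.0
```

Run:
```python
from h import *
np.set_printoptions(precision=4,suppress=True)
print(shift([.59,-.07,.20],84.5))
c=read_camera("wrist");save(c,"w2.png")
for t in("clip","clip_box","lid","card_stand"):
    for r in silhouettes("wrist",t)[:2]: print(t,r["p"],r["extent"],r["pixels"].sum())
c=read_camera("top")
for t in("clip","clip_box","lid","card_stand"):
    for r in silhouettes("top",t)[:1]:
        m=r["pixels"];v,u=np.nonzero(m);z={"clip":.06,"clip_box":.025,"lid":.072,"card_stand":.012}[t]
        P=np.array([at_z(c,a,b,z)[:2] for a,b in zip(u,v)],np.float32);print(t,r["p"],P.mean(0),cv2.minAreaRect(P))
```

```text
(array([0.4407, 0.1393, 0.2178]), array([179.91,  -0.01,  84.41]), [array([-0.1937,  0.169 ,  0.0181]), array([ 0.0016, -0.0002, -0.0016])])
clip 0.56 [267.0, 128.4, 374.9, 231.9] 10459
clip 0.41 [427.1, 266.2, 429.3, 281.2] 46
lid 0.89 [264.0, 127.9, 374.3, 233.7] 10513
card_stand 0.65 [417.9, 0.0, 510.6, 134.3] 9632
card_stand 0.53 [555.4, 21.3, 613.8, 71.7] 2026
clip 0.8 [ 0.5798 -0.0195] ((0.5807061195373535, -0.017327534034848213), (0.039204712957143784, 0.04435727372765541), 83.29413604736328)
clip_box 0.69 [ 0.5747 -0.023 ] ((0.5765513777732849, -0.0233924463391304), (0.10147884488105774, 0.11400331556797028), 84.67084503173828)
card_stand 0.91 [0.6169 0.2567] ((0.6168625950813293, 0.2566432058811188), (0.08652880787849426, 0.1504228264093399), 8.737011909484863)
```

View pics/w2.png

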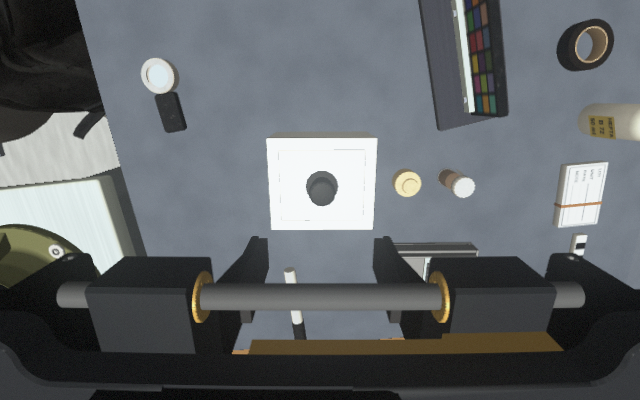

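Wrist view: the lid stands flat at (321,185) and has been released. The bystanders are untouched. I move over the clip.

Call:
play_rows(
  steps=[
    [[-0.025, 0.025, 0, 0, 0, 0, 0.075], [-0.033, 0.034, 0, 0, 0, 0, 0.075], [-0.033, 0.034, 0, 0, 0, 0, 0.075], [-0.033, 0.034, 0.01, 0, 0, 0, 0.075], [-0.025, 0.025, 0.018, 0, 0, 0, 0.075], [0, 0, 0, 0, 0, 0, 0.075], [0, 0, 0, 0, 0, 0, 0.075]],
  ],
)

```text
time_s: 9.05
tool_pos: [0.5765, -0.0244, 0.1858]
tool_rot: [-179.8, -0.1, 84.3]
force: [0.1, 0.9, 0.5]
grip_width: 0.0749
grasp_force: 0.0
```

Run:
```python
from h import *
np.set_printoptions(precision=4,suppress=True)
print(shift([.5768,-.0234,.048],84.6))
c=read_camera("wrist")
f=c["frame"].copy()
Rb=R.from_euler("z",-5.4,degrees=True)
b=np.array([.5768,-.0234,0])
pts=[b+Rb.apply([x,y,.077]) for x in(-.022,.022) for y in(-.014,.014)]+[b+Rb.apply([x,y,.025]) for x in(-.056,.056) for y in(-.05,.05)]
for p in proj(c,pts): cv2.circle(f,tuple(int(a) for a in p.round()),2,(255,0,0),-1)
x=f[90:330,200:460]
cv2.imwrite("pics/w3.png",cv2.resize(x,None,fx=2.3,fy=2.3)[...,::-1])
for t in("clip","clip_box"):
    for r in silhouettes("wrist",t)[:2]: print(t,r["p"],r["extent"],r["pixels"].sum())
```

```text
(array([ 0.5765, -0.0244,  0.1858]), array([-179.8 ,   -0.1 ,   84.31]), [array([0.0008, 0.0007, 0.1378]), array([-0.0035, -0.0018, -0.005 ])])
clip 0.68 [301.1, 162.1, 350.0, 208.8] 1569
clip_box 0.72 [267.5, 133.8, 375.0, 225.1] 7883
clip_box 0.41 [70.1, 0.0, 232.8, 89.8] 13467
```

View pics/w3.png

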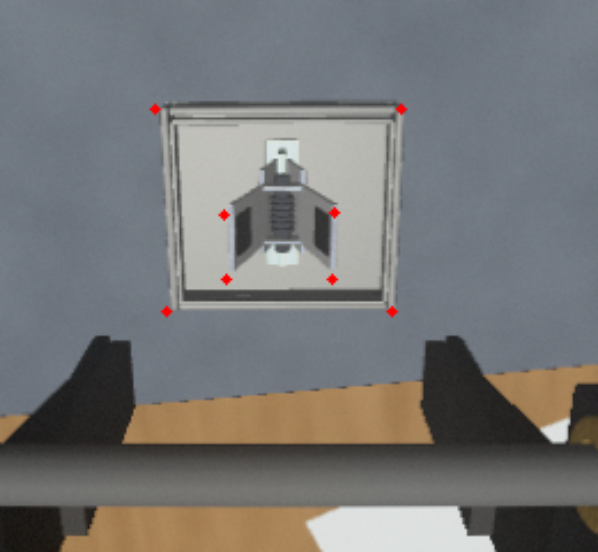

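Wrist crop: the clip handles span x 230–337, with their centre about 5 px (~2 mm) right of and 9 px above my prediction. The box is offset the same way. I correct by +2 mm and look closer.

Call:
play_rows(
  steps=[
    [[0.003, 0.002, 0.04, 0.003, 0.002, -0.005, 0.075], [0, 0, 0.04, 0, 0, 0, 0.075], [0, 0, 0.01, 0, 0, 0, 0.075], [0, 0, 0, 0, 0, 0, 0.075]],
  ],
)

```text
time_s: 9.6
tool_pos: [0.5781, -0.0205, 0.097]
tool_rot: [-179.7, -0.1, 84.8]
force: [-0.0, -0.4, 0.7]
grip_width: 0.0752
grasp_force: 0.0
```

Run:
```python
from h import *
np.set_printoptions(precision=4,suppress=True)
print(shift([.579,-.021,.048],84.6))
c=read_camera("wrist")
f=c["frame"].copy()
Rb=R.from_euler("z",-5.4,degrees=True)
b=np.array([.579,-.021,0])
pts=[b+Rb.apply([x,y,.077]) for x in(-.022,.022) for y in(-.014,.014)]
print(proj(c,pts))
for p in proj(c,pts): cv2.circle(f,tuple(int(a) for a in p.round()),1,(255,0,0),-1)
o=get_obs();M=R.from_euler("xyz",o["tool_rot"],degrees=True)
print("plane",proj(c,[o["tool_pos"]+M.apply([0,0,k]) for k in(0,.024)]))
x=f[130:330,180:460]
cv2.imwrite("pics/w4.png",cv2.resize(x,None,fx=2.8,fy=2.8)[...,::-1])
for t in("clip",):
    for r in silhouettes("wrist",t)[:2]: print(t,r["p"],r["extent"],r["pixels"].sum())
```

```text
(array([ 0.5781, -0.0205,  0.097 ]), array([-179.69,   -0.11,   84.76]), [array([-0.0005,  0.0012,  0.0489]), array([-0.0054, -0.0019,  0.0028])])
[[288.8613 257.515 ]
 [287.5753 218.7175]
 [354.1828 257.8441]
 [355.8139 219.0255]]
plane [[322.3822 253.5846]
 [322.2692 236.5795]]
clip 0.93 [289.0, 184.6, 358.1, 258.7] 3108
clip 0.68 [522.2, 0.2, 613.9, 119.1] 9049
```

View pics/w4.png

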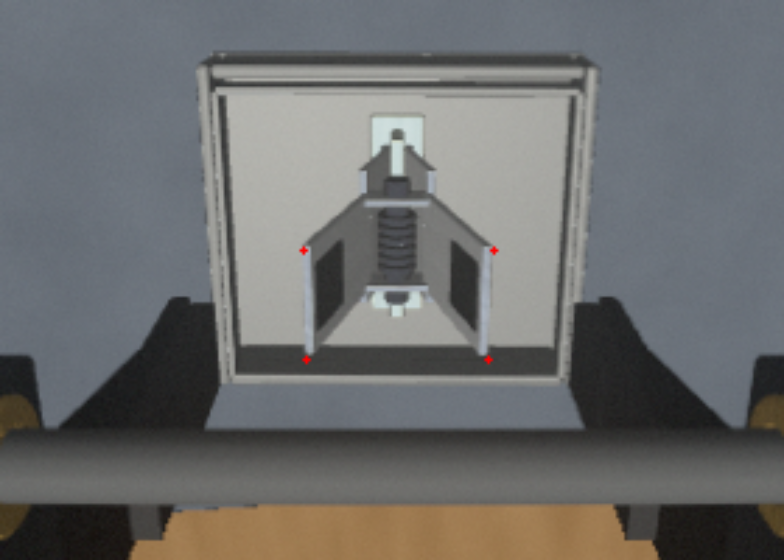

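Close view: the handle tops sit on the predicted marks (304–491 against 304–493), centred on the finger plane at 398. I go down and squeeze.

Call:
play_rows(
  force=25,
  steps=[
    [[0, 0, 0.03, -0.005, -0.002, 0, 0.075], [0, 0, 0.02, 0, 0, 0, 0.075], [0, 0, 0, 0, 0, 0, 0.055], [0, 0, 0, 0, 0, 0, 0.045], [0, 0, 0, 0, 0, 0, 0.03], [0, 0, 0, 0, 0, 0, 0.015], [0, 0, 0, 0, 0, 0, 0.01], [0, 0, 0, 0, 0, 0, 0.01], [0, 0, 0, 0, 0, 0, 0.01], [0, 0, 0, 0, 0, 0, 0.01], [0, 0, 0, 0, 0, 0, 0.01], [0, 0, 0, 0, 0, 0, 0.01]],
  ],
)

```text
time_s: 10.9
tool_pos: [0.5772, -0.0211, 0.0494]
tool_rot: [-179.8, 0.1, 84.7]
force: [-9.4, 0.1, 17.6]
grip_width: 0.0199
grasp_force: 24.4
```

Call:
play_rows(
  steps=[
    [[0, 0, -0.003, 0, 0, 0, 0.01], [0, 0, -0.005, 0, 0, 0, 0.01], [0, 0, -0.01, 0, 0, 0, 0.01], [0, 0, -0.03, 0, 0, 0, 0.01], [0, 0, -0.04, 0, 0, 0, 0.01], [0, 0, -0.04, 0, 0, 0, 0.01], [0, 0, -0.02, 0, 0, 0, 0.01], [0, 0, 0, 0, 0, 0, 0.01], [0, 0, 0, 0, 0, 0, 0.01]],
  ],
)

```text
time_s: 11.8
tool_pos: [0.5789, -0.0214, 0.1955]
tool_rot: [179.9, 0.0, 84.7]
force: [0.4, 0.4, -1.6]
grip_width: 0.0183
grasp_force: 25.0
```

Run:
```python
from h import *
np.set_printoptions(precision=4,suppress=True)
print(shift([.617,.2565,.25],98.4))
c=read_camera("wrist");a=c["frame"][130:330,190:450]
d=read_camera("side");
s=silhouettes("side","clip")[0];print(s["p"],s["extent"]);x0,y0,x1,y1=map(int,s["extent"])
b=d["frame"][max(0,y0-50):y0+50,max(0,x0-60):x0+70]
cv2.imwrite("pics/w5.png",np.hstack([cv2.resize(a,(390,300)),cv2.resize(b,(390,300),interpolation=cv2.INTER_CUBIC)])[...,::-1])
for t in("clip","jaw_a"):
    for r in silhouettes("wrist",t)[:2]: print(t,r["p"],r["extent"],r["pixels"].sum())
for n in ("top","side"):
  c=read_camera(n) 
  for t in("card_stand","clip_box"):
    r=silhouettes(n,t)[0];print(n,t,r["extent"])
```

```text
(array([ 0.5789, -0.0214,  0.1955]), array([179.86,   0.02,  84.66]), [array([ 0.2802,  0.0122, -0.0546]), array([ 0.0023,  0.0006, -0.2397])])
0.57 [359.2, 163.6, 381.2, 202.0]
clip 0.6 [300.2, 198.8, 340.7, 285.9] 2066
jaw_a 0.77 [301.9, 196.6, 341.9, 279.7] 2131
jaw_a 0.7 [302.9, 197.0, 320.2, 286.0] 782
top card_stand [225.4, 135.9, 294.9, 182.5]
top clip_box [357.2, 146.7, 380.9, 197.0]
side card_stand [285.0, 139.8, 341.9, 195.2]
side clip_box [333.6, 219.9, 403.9, 275.6]
```

View pics/w5.png

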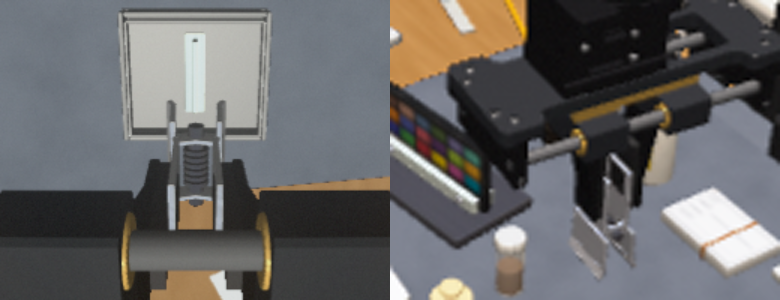

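The left half (wrist) shows the clip held open, with its jaws symmetric about the finger plane. The right half (side) shows the jaws pointing down, clear of the box. I go to just short of the card and look.

Call:
play_rows(
  steps=[
    [[0.02, 0.007, 0, 0, 0, -0.04, 0.01], [0.035, 0.007, 0, 0, 0, -0.04, 0.01], [0.045, 0.007, 0, 0, 0, -0.04, 0.01], [0.045, 0.007, 0, 0, 0, -0.04, 0.01], [0.042, 0.007, 0, 0, 0, -0.04, 0.01], [0.028, 0.007, 0, 0, 0, -0.037, 0.01], [0, 0, 0, 0, 0, 0, 0.01], [0, 0, 0, 0, 0, 0, 0.01]],
  ],
)

```text
time_s: 13.15
tool_pos: [0.6179, 0.1943, 0.1953]
tool_rot: [179.9, 0.0, 98.3]
force: [-0.4, -1.0, -2.2]
grip_width: 0.0178
grasp_force: 25.0
```

Run:
```python
from h import *
np.set_printoptions(precision=4,suppress=True)
print(shift([.617,.2565,.10],98.3))
c=read_camera("wrist");f=c["frame"].copy()
o=get_obs();M=R.from_euler("xyz",o["tool_rot"],degrees=True)
S=R.from_euler("z",8.3,degrees=True);s=np.array([.617,.2565,0])
P=[s+S.apply([x,y,.074]) for x in(-.0045,.0045) for y in(-.065,0,.065)]+[s+S.apply([x,y,.012]) for x in(-.0425,.0425) for y in(-.075,.075)]
for p in proj(c,P): cv2.circle(f,tuple(int(a) for a in p.round()),1,(255,0,0),-1)
for p in proj(c,[o["tool_pos"]+M.apply([0,y,.0434]) for y in(-.011,.011)]): cv2.circle(f,tuple(int(a) for a in p.round()),1,(0,255,0),-1)
cv2.imwrite("pics/w6.png",cv2.resize(f[30:300,170:470],None,fx=2.2,fy=2.2)[...,::-1])
```

```text
(array([0.6179, 0.1943, 0.1953]), array([179.92,   0.04,  98.34]), [array([0.0617, 0.008 , 0.0952]), array([0.0014, 0.0007, 0.0007])])
```

View pics/w6.png

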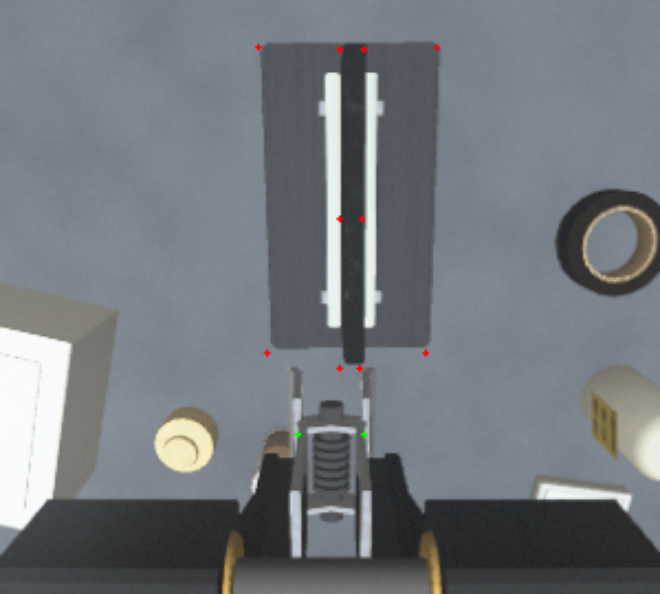

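Wrist view: the card's top edge runs (354,43)–(354,362), about 3 px (1.2 mm) right of and 6 px (2.6 mm) ahead of my prediction. The jaws centre on 332, as predicted. I move above the card and stop with the tips just over its edge.

Call:
play_rows(
  steps=[
    [[0.02, 0.003, 0, 0, 0, -0.005, 0.01], [0.03, 0.004, 0, 0, 0, 0, 0.01], [0.014, 0.002, 0, 0, 0, 0, 0.01], [0, 0, 0.02, 0, 0, 0, 0.01], [0, 0, 0.03, 0, 0, 0, 0.01], [0, 0, 0.02, 0, 0, 0, 0.01], [0, 0, 0, 0, 0, 0, 0.01], [0, 0, 0, 0, 0, 0, 0.01]],
  ],
)

```text
time_s: 14.0
tool_pos: [0.6183, 0.257, 0.1259]
tool_rot: [179.9, 0.1, 98.4]
force: [-0.4, 0.8, -0.5]
grip_width: 0.018
grasp_force: 25.0
```

Run:
```python
from h import *
np.set_printoptions(precision=4,suppress=True)
o=get_obs();M=R.from_euler("xyz",o["tool_rot"],degrees=True);print(o["tool_pos"],o["tool_rot"],o["grip_width"])
S=R.from_euler("z",8.65,degrees=True);s=np.array([.6179,.2592,0])
P=[s+S.apply([x,y,.074]) for x in(-.0045,.0045) for y in(-.065,0,.065)]
Q=[o["tool_pos"]+M.apply([x,y,.0434]) for y in(-.011,.011) for x in(-.02,.02)]
out=[]
for n in("wrist","side"):
    c=read_camera(n);f=cv2.resize(c["frame"],None,fx=4,fy=4,interpolation=cv2.INTER_CUBIC)
    for pts,col in((P,(255,0,0)),(Q,(0,255,0))):
        for p in proj(c,pts): cv2.circle(f,tuple(int(a) for a in (p*4+1.5).round()),2,col,-1)
    m=proj(c,[s+[0,0,.085]])[0]*4
    if n=="wrist": m=np.array([1290,760])
    x,y=int(m[0]),int(m[1]);hw,hh=(340,500) if n=="wrist" else (200,250)
    g=f[max(0,y-hh):y+hh,x-hw:x+hw];out.append(cv2.resize(g,(390,580)))
cv2.imwrite("pics/w7.png",np.hstack(out)[...,::-1])
```

```text
[0.6183 0.257  0.1259] [179.8912   0.0639  98.4485] 0.01795341689869979
```

View pics/w7.png

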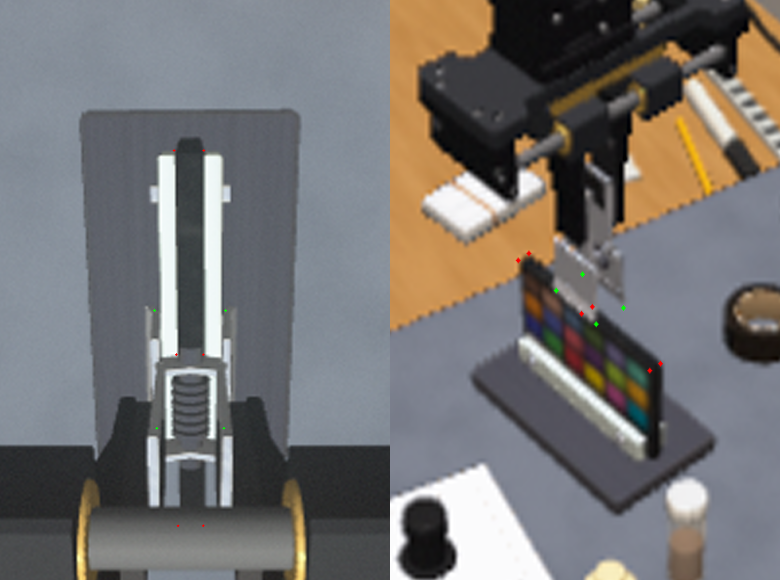

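In both views the jaws straddle the card evenly: card 177–204 between jaws 155–227 in the wrist half, and the tips on the predicted marks in the side half. I lower the last 25 mm.

Call:
play_rows(
  steps=[
    [[0, 0, 0.008, 0, 0, 0, 0.01], [0, 0, 0.008, 0, 0, 0, 0.01], [0, 0, 0.006, 0, 0, 0, 0.01], [0, 0, 0.003, 0, 0, 0, 0.01], [0, 0, 0, 0, 0, 0, 0.01], [0, 0, 0, 0, 0, 0, 0.01], [0, 0, 0, 0, 0, 0, 0.01], [0, 0, 0, 0, 0, 0, 0.01]],
  ],
)

```text
time_s: 14.9
tool_pos: [0.618, 0.2583, 0.1008]
tool_rot: [179.9, 0.0, 98.5]
force: [0.2, -0.7, -1.0]
grip_width: 0.0182
grasp_force: 25.0
```

Run:
```python
from h import *
np.set_printoptions(precision=4,suppress=True)
o=get_obs();print(o["tool_pos"],o["tool_rot"],o["force"],o["wrist_torque"],o["grip_width"],o["grasp_force"])
c=read_camera("wrist");g=c["frame"].astype(int).sum(2)//3
for v in (215,222,230,238): print(v,g[v,290:356])
c=read_camera("side");print(silhouettes("side","card_stand")[0]["extent"],silhouettes("side","lid")[0]["extent"])
```

```text
[0.618  0.2583 0.1008] [179.8624   0.0238  98.5371] [ 0.1501 -0.7253 -1.0045] [ 0.0322 -0.1597 -0.0168] 0.018221837884115896 24.99977027764544
215 [102  99 101 102 101 102 106 105 103  98 106 132 167 202 216 218 212 188
 246 246 246 246 246 235  90  73  97  91  90  82  84  82  88  94  96  83
  63 142 245 246 246 246 246 238 166 212 214 195 125 123 109 101 100  98
  97  98  99 100 100 101 102 101  98  99  99  98]
222 [103 101 100 102 103 101 103 103 103 101 105 132 161 178 192 134 100 101
 100 104 103 104 103 101 104 102 104 104 103 101 103 103 102 101 102 103
 102 102 103 101 103 103 102 102 102 110 146 194 114 123 104 102  98  97
  97 100 100 101 101 100 101 100  98 100  99  98]
230 [101 103  97 101 103 102 100 105 103  99 102 122 157 171 203  99 101 102
  98 154 246 239 112  86  75  63  65  66  72  70  74  72  73  66  62  64
  67  74 126 227 244 213 103 103 100 114 176 213 107 121 105 100 102  96
  99 100  99 102  99 101 101 101  99 100 100  98]
238 [ 48  46  49  44  48  48  50  62  62  60  61  66  74  79 103 103 102  98
  92 152 246 238 112  72  65  64  75  83  91  90  89  97  89  79  78  67
  62  68 121 226 240 176 104 102 102  98 102 101  69  66  60  63  61  60
  59  48  48  46  47  50  48  51  79  99 101  99]
[286.2, 137.0, 346.4, 198.1] [239.6, 182.5, 308.2, 250.6]
```

```bash
python3 -c "
from cell import sign_off
print(sign_off())"
```

```text
the job is handed in; nothing more can be done
None
```

I handed the job in at about 15 s. The lid is set down upright and released, and the clip is held wide open over the middle of the card, tips about 17 mm below its top edge by estimate. The last image showed it centred and the force reading showed no sign of contact; no verdict came back.

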